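Release ball blanks with the two-button gate

TASK

On the feeder, press both red buttons down together, one fingertip on each, and hold them fully down until all four wooden balls have rolled out past the gate into the tray; then let both buttons come up and move away. Do not touch the balls, and leave the paint jars and the bauble where they stand.

Things in the scene. Friction and masses are not known exactly. Their poses are not given: they have to be found in the camera images.
- feeder: Fixed pale wooden ball feeder. Origin: on the table under the gate, half-way between its two grey button posts. x points down the chute to the tray, y from the right post to the left post, z up. Each post is 40 mm along x, 25 mm along y (y = 20 to 45 mm either side), 80 mm high, with one red button on top. The gripper works above the posts; the open chute runs between them.
- gate (a point): Point on the chute floor at the gate, 30 mm above the feeder's origin. The open chute is 40 mm wide inside and slopes down 4.5 degrees along feeder +x, from x = -158 mm to its mouth at x = 59 mm. Each button bears one half of the steel gate, 6 mm proud of the floor; either half alone stops the balls.
- tray (a point): Centre of the tray floor, 136 mm from the feeder's origin along its x, 16 mm above the table. Open tray below the chute's mouth, 155 mm (feeder x) by 150 mm (feeder y) inside, rim 45 mm high, blue floor that falls 3.5 degrees towards its far right corner (feeder +x, -y), where the balls gather.
- cap_left (a point): Left red button cap, at the centre of its top face (feeder y = +31 mm): round, 22 mm across, standing 14 mm proud of its post, top 94 mm above the table when up. It moves down with the button. The two caps are 62 mm apart, centre to centre, along the feeder's y.
- cap_right (a point): The same for the right red button (feeder y = -31 mm).
- button_left (a joint): Travel of the left button in m: 0 up, 0.009 fully down (hard stop, the cap is then still 5 mm proud of the post). Spring return: about 1.2 N to start and 4 N fully down, for each button. Its half of the gate is flush with the chute floor at 0.006; hold it nearer to the full 0.009.
- button_right (a joint): The same for the right button.
- ball_1: Loose wooden ball, 36 mm in diameter, about 18 g, origin at its centre; the first in the chute, resting against the gate. Its top is about 67 mm above the table, lower than the button posts. Not to be touched.
- ball_2: The same, the second ball, behind (uphill of) ball_1.
- ball_3: The same, the third ball.
- ball_4: The same, the fourth and last ball. With the gate held open all four roll into the tray in about 1 to 2 s.
- jar_blue: Bystander: closed blue paint jar with a white cap, 44 mm across, 55 mm high, standing beside the feeder, origin under its centre.
- jar_amber: Bystander: closed amber jar with a yellow cap, same size, origin under its centre.
- bauble: Bystander: pale blue painted bauble, 52 mm across, on a dark wooden foot, 67 mm high in all, origin under the foot's centre.
Mind the look-alikes: they are no part of the job. Leave any black or pink look-alike of the ball_2 alone. What is shaped like the ball_4 but purple is not meant.

How it is judged:
On the way, in this order (a step that is already met when the one before it is completed fails the run):
1. both buttons are held down together (each more than 4 mm), each by the fingers (contact force between the fingers and button_left above 0.5 N and contact force between the fingers and button_right above 0.5 N and value of joint each of button_left, button_right above 0.004 m), for 0.05 s.
2. all four balls have rolled past the gate while both buttons are still held down (more than 4 mm) (value of joint each of button_left, button_right above 0.004 m and x of each of ball_1, ball_2, ball_3, ball_4 in the frame of feeder above 0.02 m), for 0.05 s.
At the end, for the whole second after the job is handed in: Both buttons are up again (under 1 mm of travel) and all four balls lie on the tray floor (centres inside the tray and lower than 42 mm), moving slower than 50 mm/s (value of joint each of button_left, button_right below 0.001 m and x of ball_1 in the frame of feeder between 0.06 and 0.213 m and y of ball_1 in the frame of feeder between -0.077 and 0.077 m and z of each of ball_1, ball_2, ball_3, ball_4 in the frame of feeder below 0.042 m and linear speed of each of ball_1, ball_2, ball_3, ball_4 below 0.05 m/s and x of ball_2 in the frame of feeder between 0.06 and 0.213 m and y of ball_2 in the frame of feeder between -0.077 and 0.077 m and x of ball_3 in the frame of feeder between 0.06 and 0.213 m and y of ball_3 in the frame of feeder between -0.077 and 0.077 m and x of ball_4 in the frame of feeder between 0.06 and 0.213 m and y of ball_4 in the frame of feeder between -0.077 and 0.077 m); the robot touches nothing.
It fails at once if the robot touches a ball (more than 0.3 N) (contact force between any of the fingers, the arm and ball_1 above 0.3 N or contact force between any of the fingers, the arm and ball_2 above 0.3 N or contact force between any of the fingers, the arm and ball_3 above 0.3 N or contact force between any of the fingers, the arm and ball_4 above 0.3 N).
It fails at once if a ball is lifted (its centre higher than 0.11 m) (height (world z) of any of ball_1, ball_2, ball_3, ball_4 above 0.11 m).
It fails at once if a jar or the bauble is moved by more than 20 mm, or lifted, or tipped by more than 0.35 rad (distance of any of jar_blue, jar_amber, bauble from where it was at the start of the episode above 0.02 m or angle between any of jar_blue, jar_amber, bauble's own z axis and vertical above 0.35 rad).
It also fails if it takes over 32 s, if anything falls off the work surface, if the arm or the gripper's body presses on something with over 40 N, if the wrist force passes 120 N, or if a joint passes its speed limit or range.

ROBOT

A 6-joint arm with a two-finger parallel gripper is mounted at the origin on the work surface. World frame = base frame: x ahead of the robot, y to its left, z up, the work surface at z = 0. Lengths are in m, angles in rad, forces in N, time in s.
With the tool pointing down it reaches from about 0.35 to 0.775 m from the base axis. Payload 7.3 kg.
Tool frame: the origin (TCP) lies at the very end of the fingers, on their centre line; the grasp point (between the pads) lies 19 mm behind it (robot.hold_point_z is the distance from the TCP to the grasp point, in m); y points along the fingers, z is the direction in which the jaws open and shut, and the axes are right-handed (so a half turn about y gives the same grasp; the last joint's range is limited). The gripper opens to 92 mm and grips with 3 to 60 N. Pads are 19 mm wide; open, the fingers measure 130 mm over their backs; the gripper's body (75 mm by 190 mm) begins 47 mm behind the grasp point.
Start: joints at [-1.415, 0.342, 1.524, -0, 1.275, -0.146], TCP at [0.156, -0.501, 0.227] pointing down, gripper open.
Joint ranges: [-2.53, 2.53], [-0.77, 2.02], [0.04, 2.7], [-1, 4.14], [0.28, 2.66], [-3.11, 3.11]. Speed limits (rad/s): [2.57, 2.57, 3.14, 3.14, 3.14, 3.14].

INTERFACE

Orientations are given as [roll, pitch, yaw] about the fixed x, y, z axes, in that order (R = Rz(yaw) Ry(pitch) Rx(roll)).
In Python, from cell import robot gives the robot as it stands.
- The arm moves only by the shell command python3 -m crank 'ROWS' [OPENING] [FORCE]. ROWS is a JSON object of lists of equal length, an entry for each row: "xyz": the shift along the tool's x, y, z in cm, a list of three; "roll": the turn about the tool's y in degrees. A call has 1 to 20 rows; each row shifts and turns the commanded pose from where the row before left it, along the tool's axes as they then stand; what a row does not reach is not made up. A row lasts 1/10 s, in which the tool goes at most 50 mm and 8.59 degrees, less where a joint would pass 70% of its speed; a pose out of reach is approached as far as the arm can. A call is refused whole if a number of a shift passes 5 or a number of a turn 8.59, either way. A call with a gripper value outside its range is refused whole. OPENING is the gripper command: -1 is fully open, 1 is shut, values between are in proportion, set as the call begins (- or left out, the last holds). The fingers move at their own pace and stop on an object; FORCE is the grip in N (left out, the last holds). Time passes only in rows, so rows that do not move let the fingers close. It gives the time, the measured TCP pose, the force and the opening at its end, in the units of the state.
- robot.observe(): the state, without advancing time (a new reading comes with each control period).
- robot.read_camera(name): name is "scene" or "top" or "wrist"; returns the picture (420x560x3 uint8, red, green, blue); there is no depth.
- robot.calibration(name): a dict with "intrinsics" (3x3 intrinsics, pixels), "pose" (4x4, takes a point from camera to world coordinates). Camera axes: x right, y down, z forward; pixel columns grow to the right and rows downward; lengths in m; the calibration is good to about 2 mm. A picture is of the moment at which its call begins: read the wrist's pose just before it. calibration takes no time and is no camera call; for the wrist camera it gives the pose at the moment of the call.
- robot.hand_in(): hands the job in, once; it reports no verdict.
The state is a dict: "time": time; "qpos": joint angles; "qvel": joint speeds; "joint_efforts": joint torques, N m; "tool_pos": TCP position; "tool_rot": TCP orientation; "contact_force": force on the tool from outside, world axes, zero at the start; "torque": the same for the moment, N m; "opening": finger opening in m.
Only numpy, scipy, OpenCV 4.12 (cv2) and the standard library are available. Lean on these libraries where they do the work, as an engineer would, in place of code of your own. Each camera call takes 0.05 s, during which the arm holds its last target.

## Working session

There is one attempt and no reset: what is moved stays moved. The work goes in short steps, Python scripts to look and compute and a shell command to move; the robot and the scene stay as the last step left them, time stands still between calls to the robot, and variables do not carry over. Pictures are saved under pics/ and viewed, and the job is handed in when it is done.

```bash
mkdir -p pics; ls
python3 - <<'E'
from cell import robot
import cv2
for n in ["scene","top"]:
    c=robot.calibration(n); print(n,c["intrinsics"],c["pose"])
    cv2.imwrite(f"pics/{n}0.png",robot.read_camera(n)[:,:,::-1])
print(robot.observe(), robot.hold_point_z)
E
```

```text
pics
scene [[436.99000933   0.         282.0590639 ]
 [  0.         436.99000933 213.07514481]
 [  0.           0.           1.        ]] [[-0.83764099  0.33652239 -0.43024442  0.901542  ]
 [ 0.54616847  0.50507109 -0.66828377  0.55623151]
 [-0.00758843 -0.79476781 -0.60686616  0.54489587]
 [ 0.          0.          0.          1.        ]]
top [[510.79389938   0.         281.34879033]
 [  0.         510.79389938 210.73432422]
 [  0.           0.           1.        ]] [[-1.16069614e-02 -9.86367896e-01  1.64145216e-01  4.21768146e-01]
 [-9.99932575e-01  1.13918277e-02 -2.25194294e-03  5.40767669e-02]
 [ 3.51330203e-04 -1.64160287e-01 -9.86433615e-01  8.53201540e-01]
 [ 0.00000000e+00  0.00000000e+00  0.00000000e+00  1.00000000e+00]]
{'time': 0.1, 'qpos': array([-1.41498903e+00,  3.42651856e-01,  1.52491832e+00, -1.32765405e-05,
        1.27544269e+00, -1.46004585e-01]), 'qvel': array([-7.92329029e-05, -1.19743727e-03, -3.79819486e-03,  8.31316008e-04,
       -1.28295746e-03,  2.71811977e-04]), 'joint_efforts': array([ 1.90107348e-03, -4.32006419e+01, -2.44694960e+01,  7.19109247e-02,
        5.26167301e-02, -5.11969688e-05]), 'tool_pos': array([ 0.15601269, -0.5008896 ,  0.2261162 ]), 'tool_rot': array([-1.57220328e+00,  1.94061091e-04, -2.83977703e+00]), 'contact_force': array([0.34877157, 0.13562363, 1.34394876]), 'torque': array([ 0.02814449, -0.02912782, -0.02056277]), 'opening': 0.09163769497176766} 0.0188
```

View pics/scene0.png

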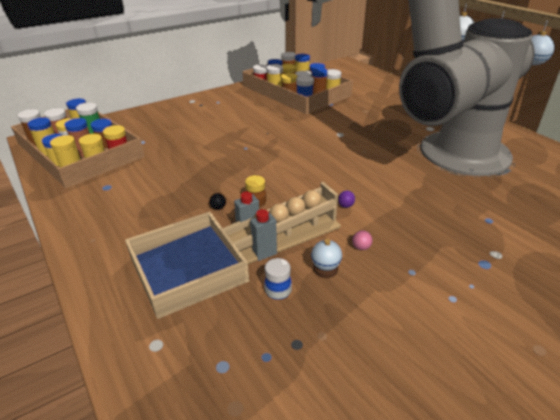

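View pics/top0.png

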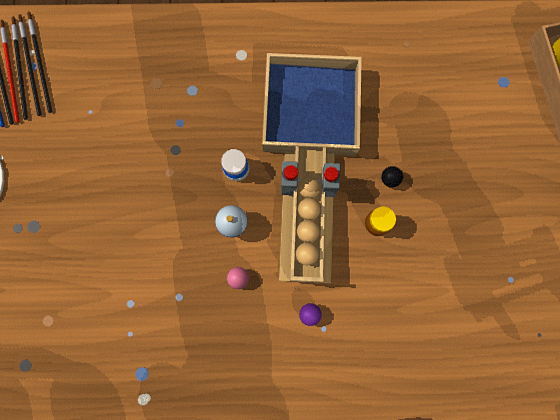

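Top view shows the feeder with its caps at about (291,172) left and (331,174) right, and the tray above them (world +x). The blue jar is at (235,165), the amber jar at (383,220) and the bauble at (231,221). Next I'll measure the caps in both views.

```bash
cat > h.py <<'E'
from cell import robot
import cv2,numpy as np
def ray(n,u,v,z,cal=None):
    c=cal or robot.calibration(n); K=np.array(c["intrinsics"]);T=np.array(c["pose"])
    d=T[:3,:3]@np.linalg.solve(K,[u,v,1.]); o=T[:3,3]
    return o+d*(z-o[2])/d[2]
def proj(n,p,cal=None):
    c=cal or robot.calibration(n); T=np.linalg.inv(c["pose"])
    q=np.array(c["intrinsics"])@(T[:3,:3]@p+T[:3,3]); return q[:2]/q[2]
def reds(img):
    h=cv2.cvtColor(img,cv2.COLOR_RGB2HSV)
    m=((h[...,0]<6)|(h[...,0]>174))&(h[...,1]>200)&(h[...,2]>90)
    n,l,s,c=cv2.connectedComponentsWithStats(m.astype(np.uint8))
    return [(s[i],c[i]) for i in range(1,n) if s[i,4]>25]
E
python3 - <<'E'
from h import *
for n in ["top","scene"]:
    im=cv2.imread(f"pics/{n}0.png")[:,:,::-1].copy()
    for s,c in reds(im): print(n,s,c,ray(n,*c,0.094 if n=="top" else .088))
im=cv2.imread("pics/top0.png"); cv2.imwrite("pics/topz.png",cv2.resize(im[140:300,220:420],None,fx=4,fy=4,interpolation=cv2.INTER_CUBIC)[:600])
im=cv2.imread("pics/scene0.png"); cv2.imwrite("pics/scz.png",cv2.resize(im[170:270,220:350],None,fx=6,fy=6,interpolation=cv2.INTER_CUBIC))
E
```

```text
top [  3  43  16  79 271] [10.54243542 82.84501845] [0.75680541 0.47564632 0.094     ]
top [284 166  14  13 148] [290.5        171.87837838] [0.60804907 0.03768123 0.094     ]
top [324 167  15  14 148] [330.67567568 173.68918919] [ 0.60450764 -0.02355055  0.094     ]
```

View pics/topz.png

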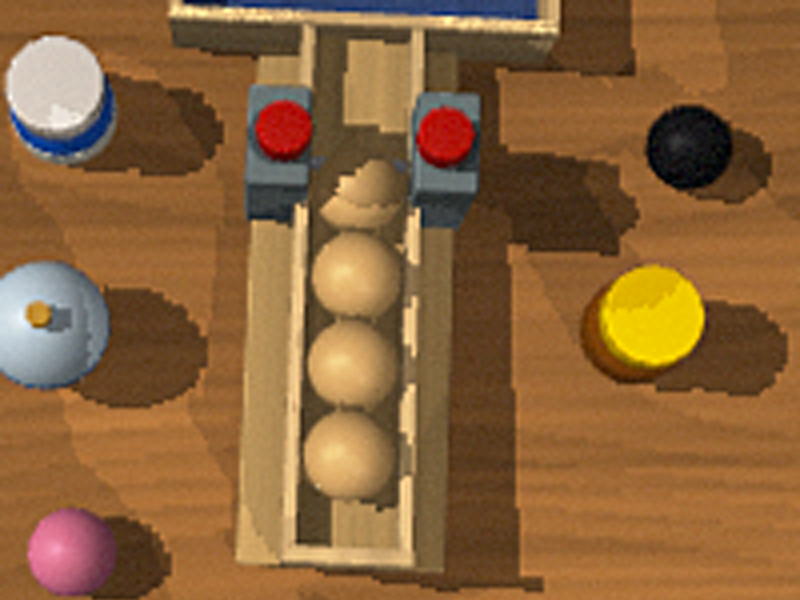

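View pics/scz.png

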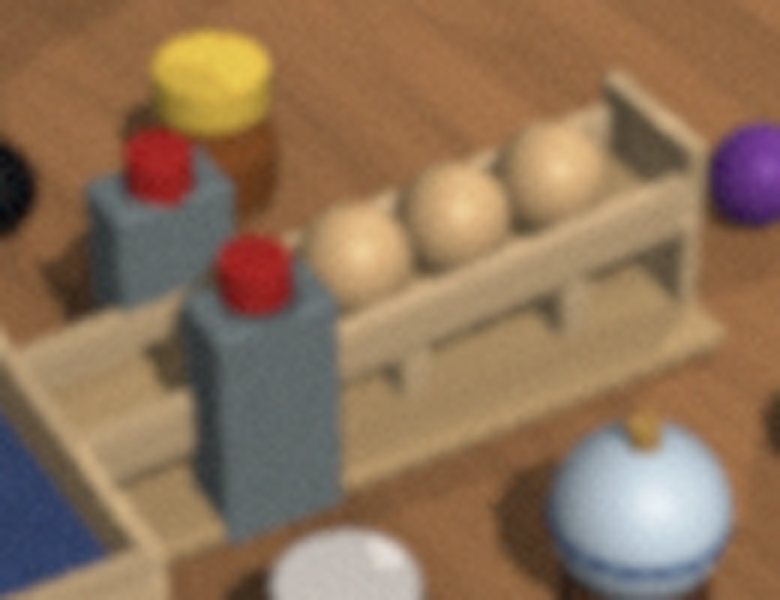

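The caps measure 61.3 mm apart (62 expected), so the midpoint is about (0.607, 0.007) and the feeder yaw about -3.3°. I'll move to hover above it at the current height.

```bash
python3 -m crank '{"xyz":[[-3.2,0,-1.95],[-3.2,0,-1.95],[-3.2,0,-1.95],[-3.2,0,-1.95],[-3.2,0,-1.95],[-3.2,0,-1.95],[-3.2,0,-1.95],[-3.2,0,-1.95],[-3.2,0,-1.95],[-3.2,0,-1.95],[-3.2,0,-1.95],[-3.2,0,-1.95],[-3.2,0,-1.95],[-3.2,0,-1.95],[-3.2,0,-1.95],[-3.2,0,-1.95],[-3.2,0,-1.95],[-3.2,0,-1.95]],"roll":[0,0,0,0,0,0,0,0,0,0,0,0,0,0,0,0,0,0]}' 0.065
python3 -m crank '{"xyz":[[0,0,0],[0,0,0],[0,0,0],[0,0,0]],"roll":[7,7,6.6,0]}'
python3 - <<'E'
from h import *
print(robot.observe())
c=robot.calibration("wrist"); im=robot.read_camera("wrist"); cv2.imwrite("pics/w1.png",im[:,:,::-1])
print(c)
for s,cc in reds(im): print(s,cc,ray("wrist",*cc,.094,c))
E
```

```text
time: 1.9
tool_pos: [0.6023, 0.0064, 0.2262]
tool_rot: [-1.571, -0.001, -2.84]
contact_force: [0.1, -1.9, -0.3]
opening: 0.043
time: 2.3
tool_pos: [0.6015, 0.0052, 0.2261]
tool_rot: [-1.571, -0.001, 3.083]
contact_force: [0.2, -0.1, 0.7]
opening: 0.0431
{'time': 2.3, 'qpos': array([-1.18582662e-01,  4.85263051e-01,  1.30068798e+00, -1.07814461e-04,
        1.35679127e+00,  1.51067929e+00]), 'qvel': array([-0.00571886, -0.00470726, -0.00086559,  0.00126161,  0.00046429,
       -0.11980872]), 'joint_efforts': array([ 1.21495295e-01, -5.12774777e+01, -2.54053009e+01,  4.01816389e-02,
       -7.97458319e-02,  1.22052480e+00]), 'tool_pos': array([0.60151113, 0.00524156, 0.22610765]), 'tool_rot': array([-1.57076026e+00, -1.15390816e-03,  3.08314996e+00]), 'contact_force': array([ 0.22278136, -0.08937755,  0.74349258]), 'torque': array([ 0.07297961,  0.04052269, -0.03049734]), 'opening': 0.043056045637662424}
{'intrinsics': array([[292.68893605,   0.        , 285.29981737],
       [  0.        , 292.68893605, 213.88824825],
       [  0.        ,   0.        ,   1.        ]]), 'pose': array([[-0.05874237, -0.96527696, -0.25453825,  0.66899857],
       [-0.99827262,  0.05707044,  0.01395516,  0.00159388],
       [ 0.00105601,  0.25491832, -0.96696201,  0.3838577 ],
       [ 0.        ,  0.        ,  0.        ,  1.        ]])}
```

View pics/w1.png

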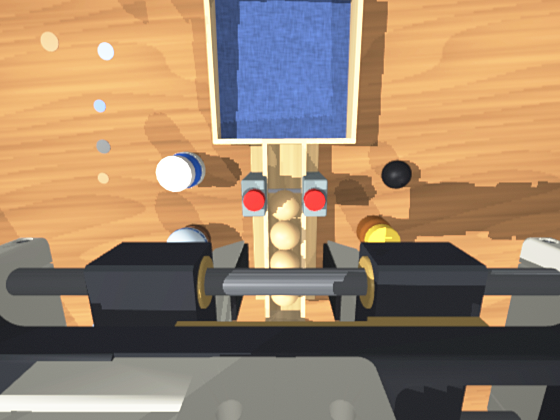

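The wrist view shows the caps at about (254,200) and (315,200), with the finger tips flanking the chute at about (232,275) and (342,275). I'll measure these more exactly and find where the fingertips project.

Run:
```python
from h import *
im=cv2.imread("pics/w1.png")
c=robot.calibration("wrist")
h=cv2.cvtColor(im,cv2.COLOR_BGR2HSV)
m=((h[...,0]<8)|(h[...,0]>172))&(h[...,1]>170)&(h[...,2]>120); m[240:]=0
n,l,s,cc=cv2.connectedComponentsWithStats(m.astype(np.uint8))
for i in range(1,n):
    if s[i,4]>50: print(s[i],cc[i],ray("wrist",*cc[i],.094,c))
t=robot.observe(); 
from scipy.spatial.transform import Rotation as R
Rm=R.from_euler("xyz",t["tool_rot"]).as_matrix(); p=t["tool_pos"]
print(p,Rm.round(3),t["opening"])
for z in (-.0405,-.0215,.0215,.0405):
  for y in (0,-.019,-.04):print(z,y,proj("wrist",p+Rm@[0,y,z],c), proj("top",p+Rm@[0,y,z]), proj("scene",p+Rm@[0,y,z]))
cv2.imwrite("pics/w1z.png",cv2.resize(im[170:320,190:390],None,fx=4,fy=4,interpolation=cv2.INTER_CUBIC))
sc=robot.read_camera("scene")[:,:,::-1]; cv2.imwrite("pics/s1z.png",cv2.resize(sc[90:270,180:400],None,fx=3.3,fy=3.3,interpolation=cv2.INTER_CUBIC))
```

```text
[304 189  21  22 342] [314.05555556 199.44444444] [ 0.60616858 -0.02422502  0.094     ]
[244 190  21  21 334] [253.90419162 199.89221557] [0.60909504 0.03656021 0.094     ]
[0.60150943 0.00514257 0.2262363 ] [[-0.998 -0.001 -0.055]
 [ 0.055  0.    -0.998]
 [ 0.001 -1.     0.   ]] 0.04277582736236176
-0.0405 0 [215.74448413 257.29617764] [286.20406542 150.33281043] [264.23443599 143.93048864]
-0.0405 -0.019 [207.33648629 271.89056288] [286.35420858 145.99009991] [263.81150721 132.57659099]
-0.0405 -0.04 [195.29976671 292.78358951] [286.53090818 140.87927665] [263.32627598 119.55012897]
-0.0215 0 [248.51083113 257.27323454] [301.16272592 150.964649  ] [258.44904491 138.85042443]
-0.0215 -0.019 [244.08177594 271.86318368] [301.75820981 146.63985271] [257.93399891 127.632667  ]
-0.0215 -0.04 [237.74141894 292.74923773] [302.45902844 141.55004623] [257.34351685 114.77190386]
0.0215 0 [322.64184739 257.22132776] [335.03866042 152.39553394] [246.15073408 128.05146411]
0.0215 -0.019 [327.21148335 271.80124308] [336.64335791 148.1113355 ] [245.45329483 117.13439982]
0.0215 -0.04 [333.75264627 292.67152737] [338.53196469 143.0691601 ] [244.65495847 104.63798621]
0.0405 0 [355.38663566 257.19839976] [350.01688062 153.02819869] [241.04049801 123.56424329]
0.0405 -0.019 [363.9296626  271.77388408] [352.06810132 148.76196323] [240.27263289 112.776635  ]
0.0405 -0.04 [376.15813525 292.63720486] [354.48226328 143.74086366] [239.39425432 100.43644172]
```

View pics/w1z.png

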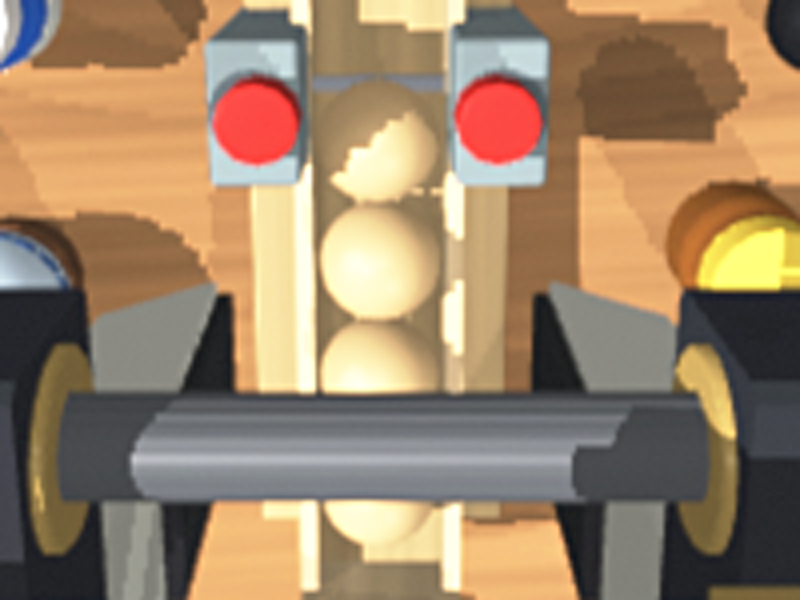

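View pics/s1z.png

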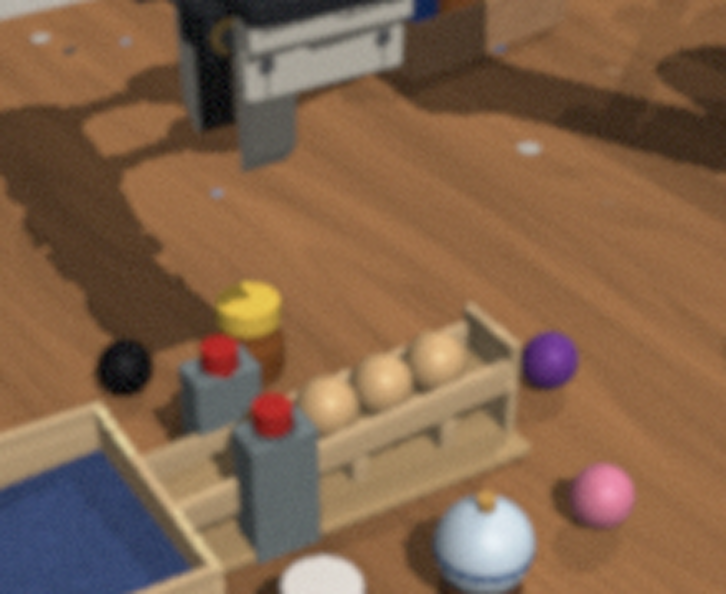

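The inner finger faces match the projection, but the finger ends look chamfered outward, so the real contact is close to the pads. Opening to about 59 mm puts each tip over a cap centre. I'll lower to about 26 mm above the caps and check.

```bash
python3 -m crank '{"xyz":[[-0.27,0,-0.08],[-0.27,0,-0.08],[0,2,0],[0,2,0],[0,2,0],[0,2,0],[0,2,0],[0,0.6,0],[0,0,0],[0,0,0]],"roll":[0,0,0,0,0,0,0,0,0,0]}' -0.28
python3 - <<'E'
from h import *
t=robot.observe(); print(t["tool_pos"],t["tool_rot"],t["opening"],t["contact_force"])
c=robot.calibration("wrist"); im=robot.read_camera("wrist")[:,:,::-1]; cv2.imwrite("pics/w2z.png",cv2.resize(im[170:320,185:385],None,fx=4,fy=4,interpolation=cv2.INTER_CUBIC))
sc=robot.read_camera("scene")[:,:,::-1]; cv2.imwrite("pics/s2z.png",cv2.resize(sc[120:270,190:340],None,fx=4,fy=4,interpolation=cv2.INTER_CUBIC))
E
```

```text
time: 3.4
tool_pos: [0.6079, 0.0063, 0.1216]
tool_rot: [-1.571, 0.002, 3.084]
contact_force: [-0.4, -0.2, 0.5]
opening: 0.0587
[0.60785683 0.00627684 0.121636  ] [-1.57064094e+00  1.50967637e-03  3.08411262e+00] 0.05871291555035054 [-0.43375176 -0.18871548  0.50034443]
```

View pics/w2z.png

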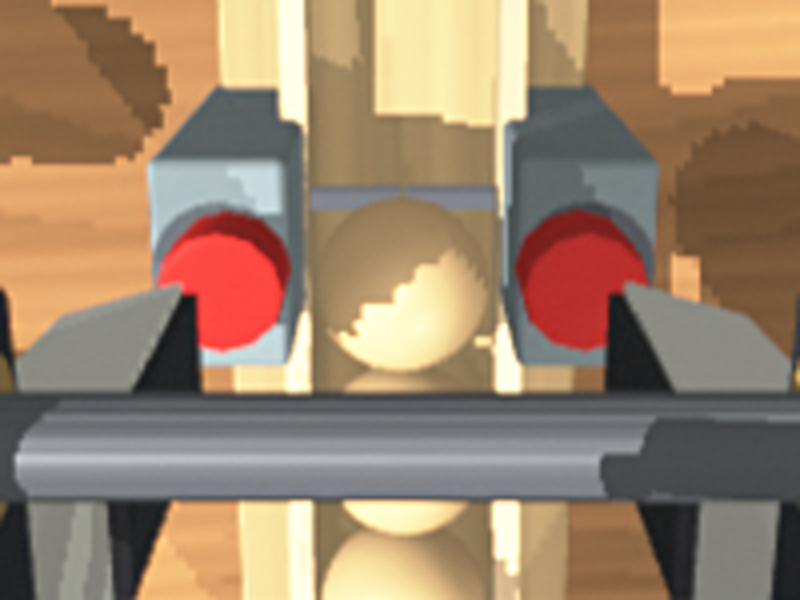

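View pics/s2z.png

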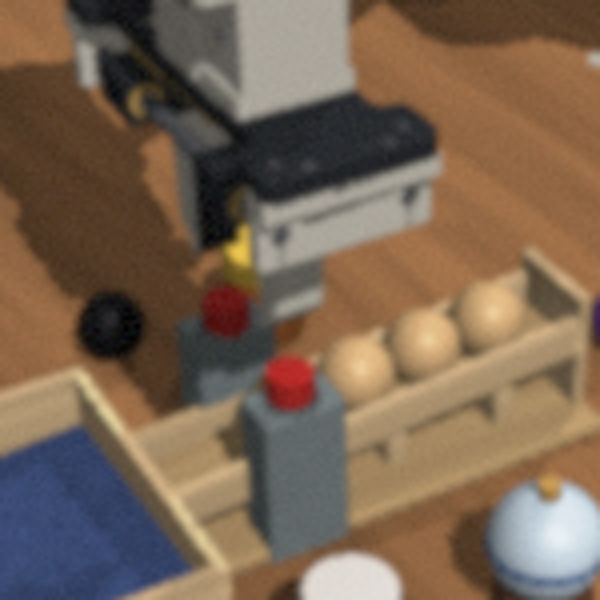

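The tips at zoom (180,285) and (627,285) line up over both caps, and the two sides look symmetric. The tips do taper outward. Now I'll press in small steps.

```bash
python3 -m crank '{"xyz":[[0,1,0],[0,0.8,0],[0,0.4,0],[0,0,0]],"roll":[0,0,0,0]}'; python3 -m crank '{"xyz":[[0,0.3,0],[0,0.4,0],[0,0.4,0],[0,0.2,0],[0,0,0],[0,0,0]],"roll":[0,0,0,0,0,0]}'
python3 - <<'E'
from h import *
t=robot.observe(); print(t["tool_pos"],t["opening"],t["contact_force"])
im=robot.read_camera("wrist")[:,:,::-1]; cv2.imwrite("pics/w3z.png",cv2.resize(im[120:320,185:385],None,fx=3,fy=3,interpolation=cv2.INTER_CUBIC))
sc=robot.read_camera("scene")[:,:,::-1]; cv2.imwrite("pics/s3z.png",cv2.resize(sc[150:300,130:330],None,fx=4,fy=4,interpolation=cv2.INTER_CUBIC))
E
```

```text
time: 3.9
tool_pos: [0.6066, 0.0064, 0.0976]
tool_rot: [-1.571, -0.002, 3.084]
contact_force: [-0.4, -0.3, -0.7]
opening: 0.0585
time: 4.5
tool_pos: [0.6076, 0.0063, 0.0865]
tool_rot: [-1.571, 0.001, 3.084]
contact_force: [-1.0, 0.2, 7.1]
opening: 0.0588
[0.60762283 0.00627908 0.08647492] 0.05879689992305871 [-1.04563634  0.21263739  7.09552096]
```

View pics/s3z.png

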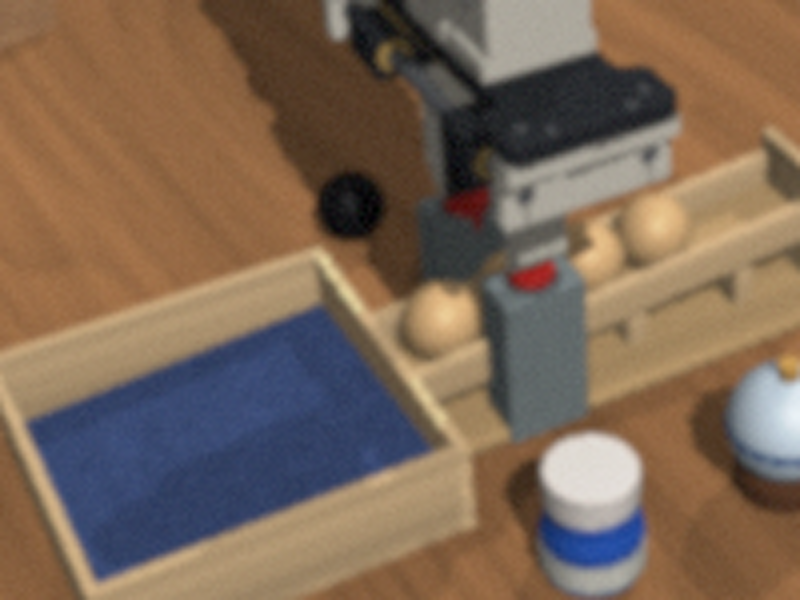

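View pics/w3z.png

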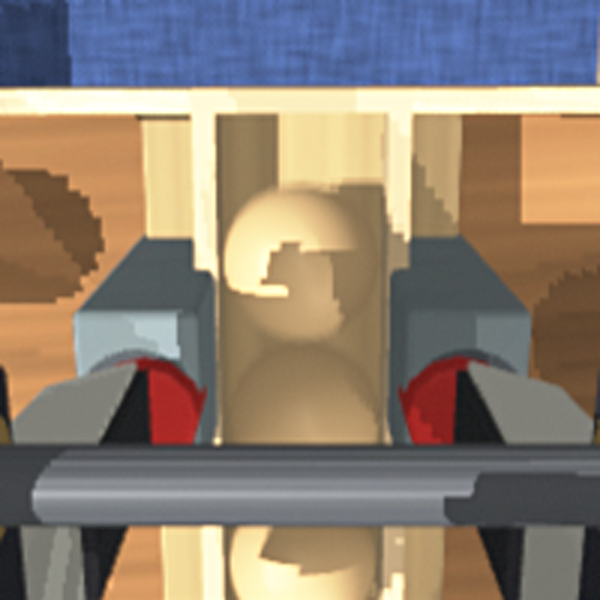

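Both caps are down (7.1 N in total, about 7.5 mm each) and ball 1 is rolling past the gate. I'll press about 2 mm further and hold.

```bash
python3 -m crank '{"xyz":[[0,0.2,0],[0,0.05,0],[0,0,0],[0,0,0],[0,0,0],[0,0,0],[0,0,0],[0,0,0],[0,0,0],[0,0,0],[0,0,0],[0,0,0],[0,0,0],[0,0,0],[0,0,0],[0,0,0],[0,0,0],[0,0,0],[0,0,0],[0,0,0]],"roll":[0,0,0,0,0,0,0,0,0,0,0,0,0,0,0,0,0,0,0,0]}'
python3 - <<'E'
from h import *
t=robot.observe(); print(t["tool_pos"],t["opening"],t["contact_force"])
im=robot.read_camera("wrist")[:,:,::-1]; cv2.imwrite("pics/w4.png",im)
sc=robot.read_camera("scene")[:,:,::-1]; cv2.imwrite("pics/s4z.png",cv2.resize(sc[150:300,130:330],None,fx=4,fy=4,interpolation=cv2.INTER_CUBIC))
E
```

```text
time: 6.6
tool_pos: [0.6077, 0.0063, 0.0852]
tool_rot: [-1.57, 0.002, 3.084]
contact_force: [-3.5, -0.5, 12.2]
opening: 0.0585
[0.60769613 0.00626461 0.08516529] 0.058458227064799154 [-3.46739517 -0.4666069  12.23658425]
```

View pics/s4z.png

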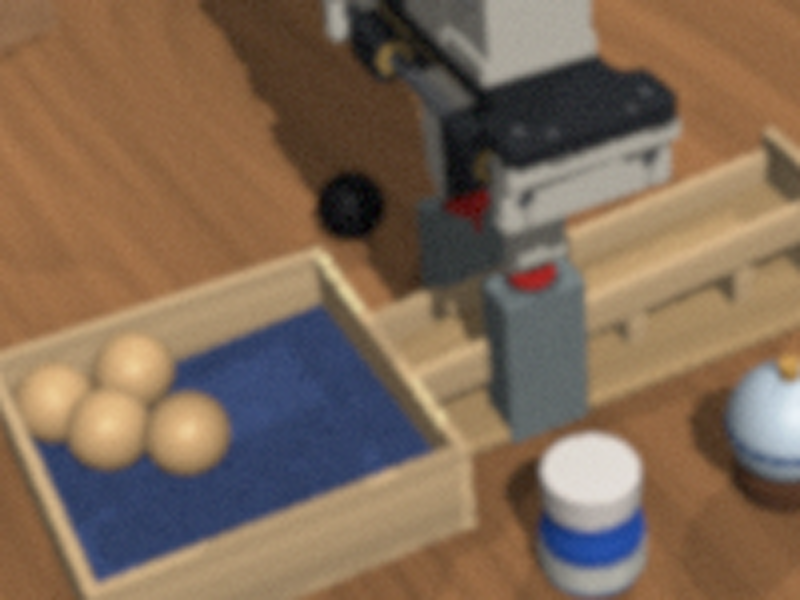

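View pics/w4.png

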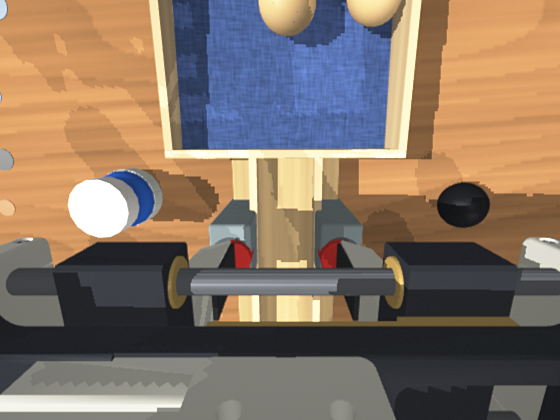

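All four balls are in the tray, gathered in the far right corner, and the chute is empty. I'll lift straight up to release the buttons.

```bash
python3 -m crank '{"xyz":[[0,-0.4,0],[0,-0.6,0],[0,-1,0],[0,-2,0],[0,-2.5,0],[0,-2.5,0],[0,-2.5,0],[3,-2,0],[4,0,0],[4,0,0],[4,0,0],[3,0,0],[0,0,0],[0,0,0],[0,0,0],[0,0,0],[0,0,0],[0,0,0],[0,0,0],[0,0,0]],"roll":[0,0,0,0,0,0,0,0,0,0,0,0,0,0,0,0,0,0,0,0]}'
python3 - <<'E'
from h import *
print(robot.observe())
a=robot.read_camera("top")[:,:,::-1]; cv2.imwrite("pics/t5.png",a)
sc=robot.read_camera("scene")[:,:,::-1]; cv2.imwrite("pics/s5z.png",cv2.resize(sc[150:300,130:330],None,fx=4,fy=4,interpolation=cv2.INTER_CUBIC))
E
```

```text
time: 8.7
tool_pos: [0.4275, 0.0167, 0.2181]
tool_rot: [-1.571, -0.0, 3.084]
contact_force: [0.5, 0.1, -0.5]
opening: 0.0588
{'time': 8.7, 'qpos': array([-1.40357497e-01,  1.71964837e-01,  1.78325348e+00, -1.16517301e-04,
        1.18662178e+00,  1.48820843e+00]), 'qvel': array([-0.00163411, -0.00386129, -0.00021468,  0.00066387,  0.00097129,
        0.00145788]), 'joint_efforts': array([-7.03455764e-03, -3.29603398e+01, -2.35264117e+01,  3.96076567e-02,
       -7.91377109e-02,  9.76420506e-05]), 'tool_pos': array([0.42754119, 0.01671827, 0.2180877 ]), 'tool_rot': array([-1.57070909e+00, -2.55517377e-04,  3.08386673e+00]), 'contact_force': array([ 0.45304231,  0.06975795, -0.4642387 ]), 'torque': array([0.05570876, 0.04486344, 0.01843835]), 'opening': 0.05875141513044436}
```

View pics/s5z.png

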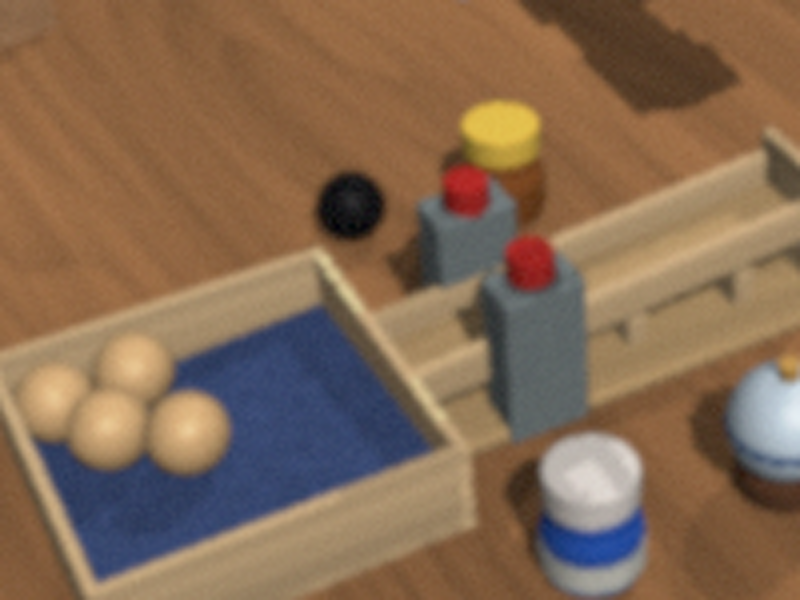

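View pics/t5.png

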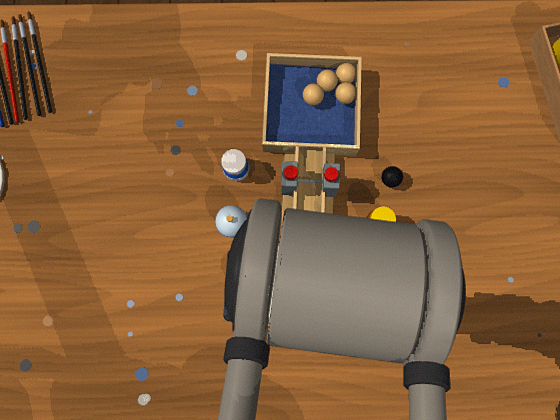

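Both caps are fully up at zoom (465,190) and (530,262). The four balls sit where they were 2 s earlier, the jars and bauble have not moved, and the arm is clear.

```bash
python3 -c "
from cell import robot
print(robot.hand_in())"
```

```text
the job is handed in; nothing more can be done
None
```

I pressed both red buttons down together, one fingertip on each, and held them until all four balls had rolled into the tray. I then lifted off, backed the arm away over the chute and handed the job in at about 8.8 s. The hand-in reported no verdict.

**Press:** The fingers were open 59 mm, so each tip sat on a cap centre. At the end of the hold the tool stood at 85 mm, the height of fully pressed caps, with about 12 N on it. That is more than the roughly 8 N the two springs give fully down. I didn't read the button travel directly; it is judged from these figures and the pictures.

**Final pictures:**
- **Buttons:** both caps look fully up again.
- **Balls:** all four lie on the tray floor in the far right corner, in the same places in pictures taken about 2 s apart.
- **Bystanders:** the blue jar and bauble look unmoved. The amber jar is partly hidden by the arm in the last top view, but looks in place in the scene view.
- **Robot:** it is well clear, and the force reading was back to its noise level.

**Disagreement:** the top and wrist cameras placed the caps about 1 to 2 mm apart, within the stated calibration error. No check failed.

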